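Pack the honeycomb cells and close the cam clamp

TASK

The glue-up jig for a honeycomb organiser already holds three hexagonal wooden cells, standing a little apart; set the two loose cells down flat in the two empty places at its end nearest the robot (one against the saw-tooth fence, one in front of it next to the jaw), turned so that their flats match their neighbours', the one at the fence slid home into its notch right up to its neighbour. Then swing the cam lever right round to its stop so that the jaw squeezes all five cells together, flat against flat and flat on the jig's base, and let go. Leave the other tools and materials on the bench where they are.

Things in the scene. Friction and masses are not known exactly. Their poses are not given: they have to be found in the camera images.
- jig: fixed jig, plywood base 224 (x) x 300 (y) x 12 mm; origin: on its underside, 108 mm from the near (-x) edge, midway in y; z up. +y: saw-tooth fence, 30 mm high over the base, three notches. -y: sliding jaw, 30 mm high, two notches, pushed to +y by the cam. -x: near end, open. Packed cells have walls square to jig x and at 60 degrees to it, points to +y and -y.
- nest_back_near (a point): final centre (origin) of the cell in the empty back-row place nearest the robot, on top of the base, 12 mm over the bench; jig frame (-70, 75) mm. Axes as the jig's. Its wall square to jig -x stays free. Set down 9 mm short in -y and 4 mm in -x a cell touches nothing, but the jaw pushes only to +y and leaves gaps along x: slide this one home into its notch, up to cell_c.
- nest_front_near (a point): final centre of the cell in the empty front-row place nearest the robot, on the base; jig frame (-35, 14.4) mm. Axes as the jig's. Only its wall square to jig -x is clear of neighbours and jaw. The open jaw leaves 15 mm of play in jig -y: set down 10 mm short in -y and 3 mm in -x, a cell touches nothing, and the jaw later pushes it home.
- nest_back_mid (a point): final centre of cell_c, jig frame (0, 75) mm, on the base.
- nest_back_far (a point): final centre of cell_d, jig frame (70, 75) mm, on the base.
- nest_front_far (a point): final centre of cell_e, jig frame (35, 14.4) mm, on the base.
- cam_lever (a joint): angle of the cam lever about its upright pivot, rad: 0 open (lever points to jig -y), growing clockwise seen from above to the stop at 1.57 (lever points to jig -x). Starts between 0 and 0.2 and stays where it is left; turning takes 3 to 4 N at the knob, more when the jaw meets the cells. A spiral cam: the jaw moves 10.2 mm per rad, 16 mm in all.
- cam_pivot (a point): the pivot of the cam lever, on the jig at the lever's top face, 50 mm over the bench; the knob runs round it at 90 mm radius.
- lever_knob (a point): upright round wooden knob at the lever's end, 24 mm in diameter, from 50 to 94 mm over the bench; this point is on its axis, 74 mm over the bench.
- cell_a: loose hexagonal wooden cell, sanded and smooth, a hollow ring open above and below: 70 mm across flats, 81 over corners, walls 9 mm thick, 42 mm high, about 75 g. Origin: centre of its underside; z up; walls stand at 0, 60, 120.. degrees from its x axis, their middles 30.5 mm from the centre. On the bench left of the jig, at any turn.
- cell_b: the second loose cell, just like cell_a; either may go in either empty place. Lies on the bench left of the jig.
- cell_c: cell like cell_a, already in the jig: middle of the back row, a few mm short of home. Origin and axes as cell_a.
- cell_d: cell like cell_a, already in the jig: far end of the back row, a few mm short of home. Origin and axes as cell_a.
- cell_e: cell like cell_a, already in the jig: far place of the front row, about 10 mm short of home. Origin and axes as cell_a.
- wax_tin: round flat tin, 95 mm across, 40 mm high, standing at the back right; leave alone. Origin: centre of its underside.
- try_square: try square, 118 x 190 x 19 mm, lying near the front left edge; leave alone. Origin: centre of its underside.
- pencil: flat carpenter's pencil, 193 x 14 x 8 mm, lying front left; leave alone. Origin: centre of its underside.
- hinge_carton: small cardboard carton, 110 x 60 x 50 mm, at the back left; leave alone. Origin: centre of its underside.
- offcut: square wood offcut, 120 x 22 x 22 mm, lying near the bench's front edge; leave alone. Origin: centre of its underside.
- block_plane: block plane, 165 x 52 x 40 mm, lying front right; leave alone. Origin: centre of its underside.
Not all that is in view belongs to the job. Leave any red look-alike of the cell_b alone. Leave any blue look-alike of the cell_a alone.

How it is judged:
On the way:
1. both loose cells stand flat on the jig's base in the two empty places (each within 20 mm of its final centre), with the cam lever still open (((horizontal distance between cell_a and nest_back_near below 0.02 m and horizontal distance between cell_b and nest_front_near below 0.02 m) or (horizontal distance between cell_a and nest_front_near below 0.02 m and horizontal distance between cell_b and nest_back_near below 0.02 m)) and value of joint cam_lever below 0.7 rad and z of cell_a in the frame of jig between 0.01 and 0.0145 m and angle between each of cell_a, cell_b's own z axis and vertical below 0.04 rad and z of cell_b in the frame of jig between 0.01 and 0.0145 m), for 0.2 s.
At the end, for the whole second after the job is handed in: The cam lever stands at its stop (past 1.45 rad); each of the five cells stands flat on the jig's base (tilt under 0.04 rad), at rest, its centre within 3 mm of its place in the packed pattern, the two added cells in the two near places, either way round (value of joint cam_lever above 1.45 rad and ((horizontal distance between cell_a and nest_back_near below 0.003 m and horizontal distance between cell_b and nest_front_near below 0.003 m) or (horizontal distance between cell_a and nest_front_near below 0.003 m and horizontal distance between cell_b and nest_back_near below 0.003 m)) and horizontal distance between cell_c and nest_back_mid below 0.003 m and horizontal distance between cell_d and nest_back_far below 0.003 m and horizontal distance between cell_e and nest_front_far below 0.003 m and z of cell_a in the frame of jig between 0.01 and 0.0145 m and angle between each of cell_a, cell_b, cell_c, cell_d, cell_e's own z axis and vertical below 0.04 rad and z of cell_b in the frame of jig between 0.01 and 0.0145 m and z of cell_c in the frame of jig between 0.01 and 0.0145 m and z of cell_d in the frame of jig between 0.01 and 0.0145 m and z of cell_e in the frame of jig between 0.01 and 0.0145 m and linear speed of each of cell_a, cell_b, cell_c, cell_d, cell_e below 0.02 m/s); the robot touches nothing.
It fails at once if a tool or material that is not part of the job is pushed more than 30 mm away (distance of any of wax_tin, try_square, pencil, hinge_carton, offcut, block_plane from where it was at the start of the episode above 0.03 m).
It also fails if it takes over 72 s, if anything falls off the work surface, if the arm or the gripper's body presses on something with over 40 N, if the wrist force passes 120 N, or if a joint passes its speed limit or range.

ROBOT

A 7-joint arm with a two-finger parallel gripper is mounted at the origin on a cart in front of the work surface, level with it; the furniture and walls round the work are solid. World frame = base frame: x ahead of the robot, y to its left, z up, the work surface at z = 0. Lengths are in m, angles in rad, forces in N, time in s.
With the tool pointing down it reaches from about 0.425 to 0.95 m from the base axis. Payload 4.7 kg.
Tool frame: the origin (TCP) lies between the finger pads; the fingertips stand 25 mm ahead of it and the grasp point (between the pads) lies 6 mm ahead of it; z points along the fingers, y is the line along which they close (so a half turn about z gives the same grasp; the last joint's range is limited). The gripper opens to 85 mm and grips with 20 to 120 N. Pads are 22 mm wide; open, the fingers measure 114 mm over their backs; the gripper's body (76 mm by 85 mm) begins 54 mm behind the grasp point. The pads swing forward as they close: fully open they stand 13 mm farther back than shut.
Start: joints at [1.211, 0.469, -0.049, 1.532, 0.024, 1.141, -0.082], TCP at [0.219, -0.638, 0.256] pointing down, gripper open.
Joint ranges: [-2.59, 2.59], [-0.33, 1.99], [-1.39, 1.29], [0.1, 2.45], [-1.04, 4.18], [0.21, 1.99], [-2.66, 2.66]. Speed limits (rad/s): [2.57, 2.57, 3.14, 3.14, 3.14, 3.14, 3.14].

INTERFACE

Orientations are given as a 3x3 rotation matrix whose columns are the frame's x, y, z axes.
In Python, from rig import * gives the robot as it stands. Calls block until the motion is done:
- movep(position, orientation): joint-space move of the TCP to a pose.
- move_l(position, attitude=None, feed=0.15, until_force=None): straight line of the TCP; attitude=None keeps the orientation; feed is the mean speed in m/s. With until_force (N) it stops when the force on the tool has changed by that much, and returns True; else False.
- move_joints(angles): joint-space move.
- command_gripper(opening, newtons=None): finger opening in m; newtons is the grip in N (None keeps the last); returns when the fingers have stopped.
- sleep(seconds).
- inverse_kinematics(position, orientation): joint angles nearest the present ones, or None.
- sense(): the state.
- camera(name): name is "scene" or "top"; returns (picture, depth): 384x512x3 uint8, red, green, blue; 384x512 float32, m along the optical axis (not along the pixel's ray), 0 where there is no reading.
- camera_params(name): a dict with "K" (3x3 intrinsics, pixels), "position" and "rotation" of the camera in the world. Camera axes: x right, y down, z forward; pixel columns grow to the right and rows downward; lengths in m; the calibration is good to about 2 mm. A picture is of the moment at which its call begins. camera_params takes no time and is no camera call.
A pose or a line that the arm cannot do raises Unreachable and nothing moves.
- finish_job(): hands the job in; it is judged then, once.
The state is a dict: "time_s": time; "joint_pos": joint angles; "qd": joint speeds; "joint_efforts": joint torques, N m; "position": TCP position; "tcp_rot": TCP orientation; "wrist_force": force on the tool from outside, world axes, zero at the start; "ft_torque": the same for the moment, N m; "finger_gap": finger opening in m; "gripper_force": force on a finger pad.
Only numpy, scipy, OpenCV 4.12 (cv2) and the standard library are available. Lean on these libraries where they do the work, as an engineer would, in place of code of your own. Each camera call takes 0.05 s, during which the arm holds its last target. There are 200 camera calls.

## Working session

There is one attempt and no reset: what is moved stays moved. The work goes in short steps, each a Python script; the robot and the scene stay as the last script left them, time stands still between calls to the robot, and variables do not carry over. Pictures are saved under pics/ and viewed, at most 13 in all, crops included, and the job is handed in when it is done.

```bash
ls; mkdir -p pics
python3 - <<'E'
from rig import *
import numpy as np, cv2
for n in ("top","scene"):
    p,d=camera(n); c=camera_params(n)
    np.savez(f"pics/{n}0.npz",p=p,d=d,**c)
    cv2.imwrite(f"pics/{n}0.png",cv2.resize(p[:,:,::-1],(800,600)))
    print(n,c["K"].tolist(),c["position"],np.round(c["rotation"],4).tolist(),d.min(),d.max())
s=sense();print(s["time_s"],s["tcp_rot"])
E
```

```text
pics
top [[494.4525836762519, 0.0, 259.7404707806625], [0.0, 494.4525836762519, 188.22927534165083], [0.0, 0.0, 1.0]] [0.22098857 0.04782911 1.65301355] [[-0.0093, -0.989, 0.1476], [-1.0, 0.0087, -0.0043], [0.003, -0.1476, -0.989]] 0.0 2.642219
scene [[435.96466791876617, 0.0, 259.73006344426733], [0.0, 435.96466791876617, 187.21115223485333], [0.0, 0.0, 1.0]] [-0.37271831  0.66886636  0.85624038] [[-0.609, -0.4592, 0.6467], [-0.7931, 0.3658, -0.487], [-0.0129, -0.8095, -0.587]] 0.0 3.4082558
0.1 [[ 9.45779667e-01  3.24808321e-01 -6.12730049e-04]
 [ 3.24808897e-01 -9.45778193e-01  1.67046760e-03]
 [-3.69249411e-05 -1.77891446e-03 -9.99998417e-01]]
```

View pics/top0.png

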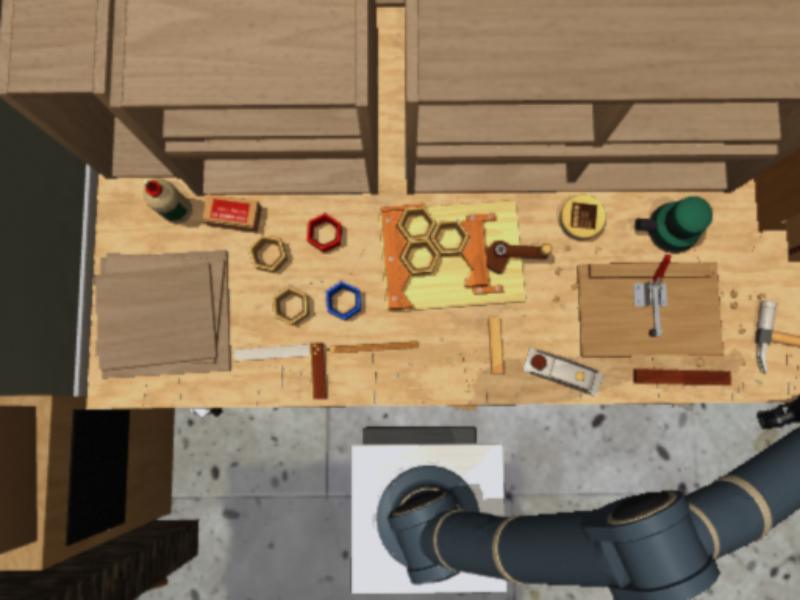

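View pics/scene0.png

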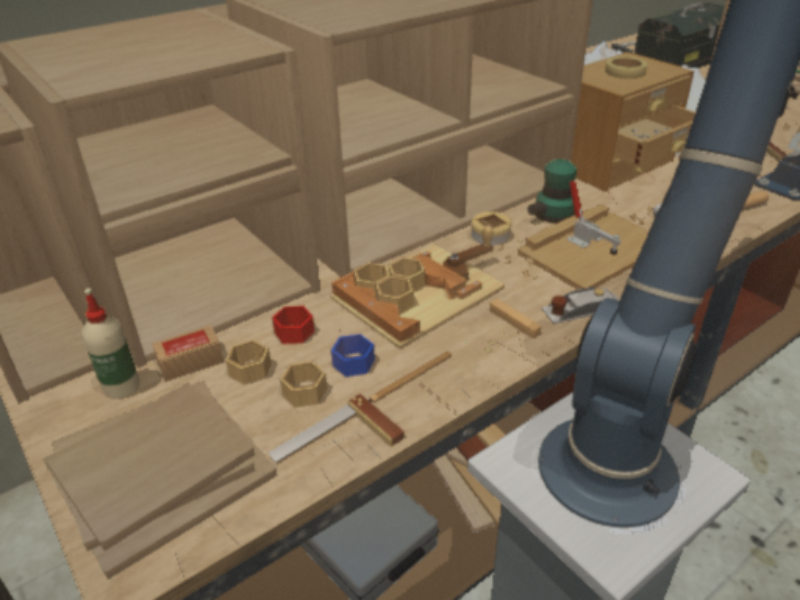

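```bash
cat > h.py <<'E'
import numpy as np, cv2
def world(d,c):
    K=c["K"];v,u=np.mgrid[:d.shape[0],:d.shape[1]]
    P=np.stack([(u-K[0,2])*d/K[0,0],(v-K[1,2])*d/K[1,1],d],-1)
    return P@c["rotation"].T+c["position"]
def ray(uv,z,c):
    uv=np.atleast_2d(uv).astype(float);K=c["K"]
    r=np.c_[(uv[:,0]-K[0,2])/K[0,0],(uv[:,1]-K[1,2])/K[1,1],np.ones(len(uv))]@c["rotation"].T
    return (c["position"]+r*((z-c["position"][2])/r[:,2])[:,None])[:,:2]
def rectify(img,z,c,x0,x1,y0,y1,s=0.001,inter=cv2.INTER_CUBIC):
    """orthophoto of plane z: row -> decreasing x, col -> decreasing y, s metres/pixel"""
    X,Y=np.meshgrid(np.arange(x1,x0,-s),np.arange(y1,y0,-s),indexing="ij")
    P=(np.stack([X,Y,np.full_like(X,z)],-1)-c["position"])@c["rotation"];K=c["K"]
    return cv2.remap(img,(P[...,0]/P[...,2]*K[0,0]+K[0,2]).astype(np.float32),(P[...,1]/P[...,2]*K[1,1]+K[1,2]).astype(np.float32),inter)
E
python3 - <<'E'
from h import *
c=dict(np.load("pics/top0.npz"));p,d=c["p"],c["d"]
W=world(d,c);z=W[...,2]
print("bench z",np.median(z[170:185,300:320]), "base", z[185,300:330:6])
m=((z>.03)&(z<.06)).astype(np.uint8)
n,l,st,ce=cv2.connectedComponentsWithStats(m)
for i in range(1,n):
    if st[i,4]>80: print(st[i],np.median(W[l==i],0).round(3),p[l==i].mean(0).round())
o=rectify(p,.042,c,.42,.80,-.25,.45)
cv2.imwrite("pics/ortho.png",o[:,:,::-1])
E
```

```text
bench z 0.03715096874851087 base [0.01624934 0.02607139 0.03146578 0.03823411 0.01105823]
[ 62  69  11  44 158] [0.791 0.682 0.046] [57. 43. 30.]
[485 110  18  37 181] [ 0.652 -0.73   0.046] [68. 42. 20.]
[129 124  37  24 630] [0.641 0.414 0.051] [173.  89.  57.]
[359 125  29  28 626] [ 0.628 -0.339  0.041] [156. 125.  66.]
[406 129  43  31 389] [ 0.598 -0.507  0.049] [31. 57. 43.]
[ 243  131  108   67 2399] [ 0.554 -0.014  0.045] [162. 100.  49.]
[196 137  22  23 204] [0.599 0.216 0.043] [141.  33.  23.]
[159 150  24  24 209] [0.552 0.338 0.042] [145. 112.  62.]
[  60  162   84   75 3353] [0.44  0.561 0.056] [149. 123.  94.]
[377 168  46  10 411] [ 0.51  -0.419  0.041] [157. 116.  71.]
[424 168  32  10 282] [ 0.509 -0.559  0.042] [161. 121.  74.]
[208 180  22  24 199] [0.453 0.175 0.042] [ 48.  68. 122.]
[412 180  12  17 107] [ 0.456 -0.474  0.053] [110. 105. 100.]
[174 184  23  24 207] [0.441 0.286 0.042] [150. 117.  65.]
[489 193   8  18  82] [ 0.416 -0.727  0.033] [194. 183. 166.]
[351 228  30  21 267] [ 0.292 -0.304  0.033] [165. 151. 130.]
[ 11 260   8  90 414] [0.095 0.821 0.044] [52. 36. 21.]
[  0 375  49   9 126] [-0.123  0.757  0.045] [25. 19. 14.]
```

View pics/ortho.png

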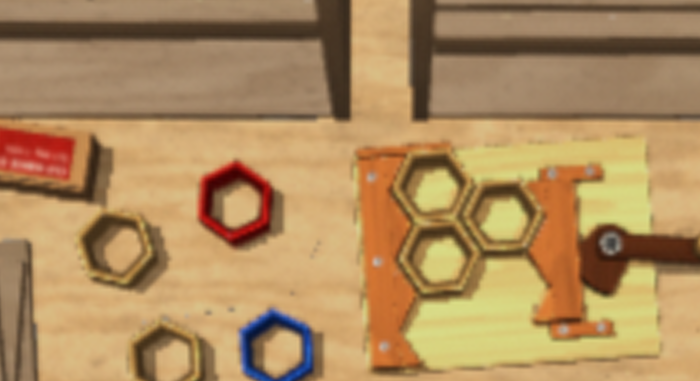

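```bash
cat > meas.py <<'E'
from h import *
def hexes(d,c,zt,band,box,others=None):
    W=world(d,c);m=(abs(W[...,2]-zt)<band)
    m&=(W[...,0]>box[0])&(W[...,0]<box[1])&(W[...,1]>box[2])&(W[...,1]<box[3])
    v,u=np.nonzero(m);q=ray(np.c_[u,v],zt,c)
    return q
def fit(q):
    h=cv2.convexHull(q.astype(np.float32))[:,0]
    M=cv2.moments(h*1000);cen=np.array([M["m10"],M["m01"]])/M["m00"]/1000
    w=q-cen;r=np.hypot(*w.T);t=np.arctan2(w[:,1],w[:,0])
    k=r>.034   # outer ring: corners dominate
    ang=np.angle(np.sum((r[k]-.033)*np.exp(6j*t[k])))/6+np.pi/6   # wall normal direction mod 60deg
    return cen,np.degrees(ang)%60,len(q),np.sqrt(M["m00"]*1e-6/(2*np.sqrt(3)))*2
E
python3 - <<'E'
from meas import *
for n in("top","scene"):
    c=dict(np.load(f"pics/{n}0.npz"));d=c["d"]
    for b in((.50,.60,.285,.39),(.39,.49,.235,.335)):
        for band in(.006,.012): print(n,fit(hexes(d,c,.042,band,b)))
c=dict(np.load("pics/top0.npz"))
o=rectify(c["p"],.012,c,.40,.70,-.24,.14,.0005)
L=cv2.cvtColor(o,cv2.COLOR_RGB2LAB)
g=lambda x,y:L[int((.70-x)/.0005),int((.14-y)/.0005)]
for x,y in((.47,-.05),(.44,0),(.60,-.18),(.44,-.15),(.42,-.05),(.42,0),(.41,-.1),(.50,-.22),(.6,-.23),(.5,.13),(.6,.13)): print(x,y,g(x,y))
cv2.imwrite("pics/jig.png",cv2.resize(np.r_[o[:,:,::-1]],(760,600)))
E
```

```text
top (array([0.55367779, 0.33714253]), np.float64(48.47301357342353), 151, np.float64(0.06948046943110799))
top (array([0.55303033, 0.33611317]), np.float64(48.72097893150832), 208, np.float64(0.07104231576112398))
top (array([0.44036575, 0.28676801]), np.float64(33.73884412873838), 171, np.float64(0.0690751515918662))
top (array([0.44005118, 0.28628926]), np.float64(34.146503692476436), 206, np.float64(0.06970643959444855))
scene (array([0.55241184, 0.33719621]), np.float64(45.498378654806125), 228, np.float64(0.07290387743855639))
scene (array([0.54918367, 0.33854943]), np.float64(45.42968875906449), 310, np.float64(0.07710770466376636))
scene (array([0.43877794, 0.28761043]), np.float64(35.21171710862937), 260, np.float64(0.07351349902086803))
scene (array([0.43628562, 0.28872016]), np.float64(33.71807053897104), 336, np.float64(0.07703200228384288))
0.47 -0.05 [209 121 170]
0.44 0 [206 122 171]
0.6 -0.18 [215 117 170]
0.44 -0.15 [176 135 160]
0.42 -0.05 [181 135 160]
0.42 0 [186 137 163]
0.41 -0.1 [175 137 162]
0.5 -0.22 [188 135 160]
0.6 -0.23 [195 133 159]
0.5 0.13 [189 135 162]
0.6 0.13 [189 136 162]
```

View pics/jig.png

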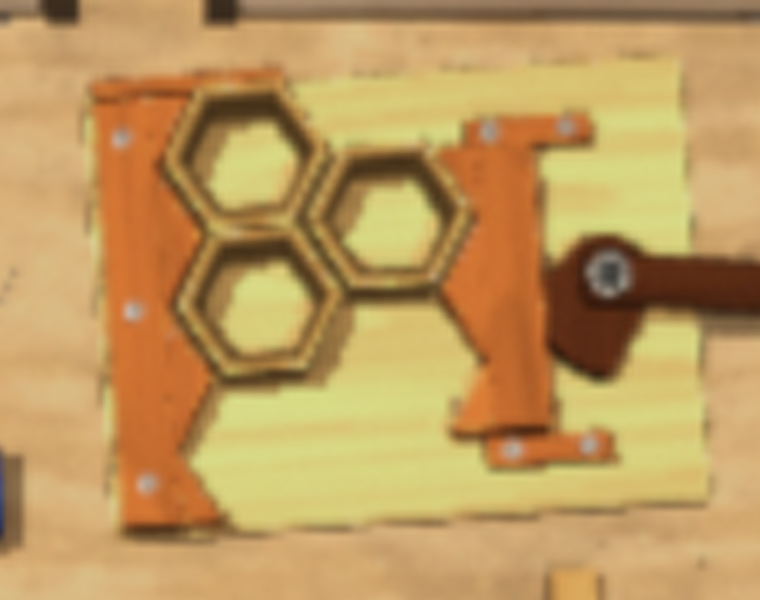

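```bash
cat > jig.py <<'E'
from meas import *
def jigfit(c):
    o=rectify(c["p"],.012,c,.40,.70,-.24,.14,.0005)
    a=cv2.cvtColor(o,cv2.COLOR_RGB2LAB)[...,1]
    m=cv2.morphologyEx((a<128).astype(np.uint8),cv2.MORPH_OPEN,np.ones((5,5)))
    n,l,st,_=cv2.connectedComponentsWithStats(m);b=np.isin(l,np.nonzero(st[:,4]>600)[0][1:])
    xy=lambda r,k:np.c_[.70-.0005*np.asarray(r),.14-.0005*np.asarray(k)]
    H,Wd=b.shape;E={}
    cs=np.arange(250,690,4);E["near"]=xy([np.nonzero(b[:,k])[0].max()+.5 for k in cs],cs)
    cs=np.arange(330,660,4);E["far"]=xy([np.nonzero(b[:,k])[0].min()-.5 for k in cs],cs)
    rs=np.r_[80:240:4,330:480:4];E["right"]=xy(rs,[np.nonzero(b[r])[0].max()+.5 for r in rs])
    rs=np.arange(110,500,4);E["left"]=xy(rs,[np.nonzero(b[r])[0].min()-.5 for r in rs])
    out={}
    for k,P in E.items():
        vx,vy,x0,y0=cv2.fitLine(P.astype(np.float32),cv2.DIST_HUBER,0,.001,.001)[:,0]
        t=np.array([vx,vy]);t*=np.sign(t[1] if k in("near","far") else t[0])
        ang=np.arctan2(t[1],t[0])-(np.pi/2 if k in("near","far") else 0)
        nn=np.array([-t[1],t[0]]);res=np.abs((P-[x0,y0])@nn)
        out[k]=(np.array([x0,y0]),ang,np.median(res));print(k,x0,y0,np.degrees(ang),np.median(res))
    return out
E
python3 - <<'E'
from jig import *
c=dict(np.load("pics/top0.npz"));o=jigfit(c)
E
```

```text
near 0.44555 -0.094 5.4095097 0.0007910477825251369
far 0.6635 -0.0978 1.9887733 0.0005552857377907183
right 0.5296 -0.2095 4.0488687 0.0007891678020480611
left 0.544 0.026250001 -7.8996186 0.008154028743317282
```

Run:
```python
from jig import *
c=dict(np.load("pics/top0.npz"))
o=rectify(c["p"],.012,c,.40,.70,-.24,.14,.0005)
L=cv2.cvtColor(o,cv2.COLOR_RGB2LAB);a=L[...,1].astype(float)
# subpixel threshold crossing of a-channel (smoothed along the edge)
def cross(p,rev):
    i=np.nonzero(p<128)[0];i=i.max() if rev else i.min()
    j=i+1 if rev else i-1
    return i+(128-p[i])/(p[j]-p[i])*(j-i)
s=cv2.blur(a,(25,1))
print("near",[(k,round(cross(s[:,k],1),1)) for k in range(240,690,25)])
print("far",[(k,round(cross(s[:140,k],0),1)) for k in range(320,670,25)])
s=cv2.blur(a,(1,25))
print("right",[(r,round(cross(s[r],1),1)) for r in list(range(80,240,20))+list(range(330,490,20))])
print("left",[(r,a[r,75:150:5].astype(int).tolist()) for r in range(150,500,70)])
```

```text
near [(240, np.float64(524.2)), (265, np.float64(528.4)), (290, np.float64(524.5)), (315, np.float64(524.8)), (340, np.float64(524.4)), (365, np.float64(520.9)), (390, np.float64(515.8)), (415, np.float64(515.6)), (440, np.float64(514.1)), (465, np.float64(508.3)), (490, np.float64(508.7)), (515, np.float64(503.0)), (540, np.float64(498.7)), (565, np.float64(500.2)), (590, np.float64(502.0)), (615, np.float64(496.1)), (640, np.float64(496.5)), (665, np.float64(498.4))]
far [(320, np.float64(80.2)), (345, np.float64(76.4)), (370, np.float64(76.2)), (395, np.float64(75.6)), (420, np.float64(76.7)), (445, np.float64(72.4)), (470, np.float64(74.1)), (495, np.float64(73.3)), (520, np.float64(70.9)), (545, np.float64(67.8)), (570, np.float64(68.7)), (595, np.float64(68.2)), (620, np.float64(63.8)), (645, np.float64(67.1))]
right [(80, np.float64(679.4)), (100, np.float64(679.8)), (120, np.float64(685.0)), (140, np.float64(685.2)), (160, np.float64(686.7)), (180, np.float64(689.6)), (200, np.float64(692.7)), (220, np.float64(692.9)), (330, np.float64(700.0)), (350, np.float64(701.7)), (370, np.float64(697.0)), (390, np.float64(702.2)), (410, np.float64(705.7)), (430, np.float64(704.6)), (450, np.float64(707.4)), (470, np.float64(708.0))]
left [(150, [133, 133, 129, 132, 143, 153, 158, 157, 154, 151, 153, 157, 159, 160, 158]), (220, [135, 134, 135, 133, 133, 142, 153, 160, 160, 159, 159, 160, 159, 160, 159]), (290, [134, 134, 133, 133, 133, 130, 141, 154, 159, 160, 160, 159, 159, 160, 160]), (360, [137, 136, 136, 137, 135, 133, 134, 144, 156, 158, 159, 160, 160, 159, 159]), (430, [137, 136, 135, 135, 135, 133, 126, 127, 138, 152, 158, 159, 159, 159, 160])]
```

Run:
```python
from jig import *
c=dict(np.load("pics/top0.npz"))
s=.0005
o=rectify(c["p"],.042,c,.40,.70,-.24,.14,s)
a=cv2.cvtColor(o,cv2.COLOR_RGB2LAB)[...,1].astype(float)
def run(r):
    i=np.nonzero(a[r,:260]>140)[0]; i=i[i>60]
    return i.min(),i.max()
R=np.arange(360,560,6)
T=[(r,*run(r)) for r in R if (a[r,60:260]>140).any()]
print(T)
# screws: grey bright = low chroma
L=cv2.cvtColor(o,cv2.COLOR_RGB2LAB).astype(float)
ch=np.hypot(L[...,1]-128,L[...,2]-128)
m=((ch<25)&(L[...,0]>120)).astype(np.uint8)
n,l,st,ce=cv2.connectedComponentsWithStats(m)
for i in range(1,n):
    if 60<st[i,4]<1500: print(st[i], (.70-s*ce[i,1]).round(4),(.14-s*ce[i,0]).round(4))
W=world(c["d"],c)
for nm,(u0,v0) in dict(d=(417,223),c=(420,257),e=(451,237)).items():
    P=W[int(v0*.64),int(u0*.64)];b=(P[0]-.05,P[0]+.05,P[1]-.05,P[1]+.05)
    m=abs(W[...,2]-.054)<.006; v,u=np.nonzero(m);q=ray(np.c_[u,v],.054,c)
    g=ray([u0*.64,v0*.64],.054,c)[0]
    for _ in range(6):
        k=np.hypot(*(q-g).T)<.041; g=q[k].mean(0)
    print(nm,g,fit(q[k]))
```

```text
[(np.int64(360), np.int64(110), np.int64(196)), (np.int64(366), np.int64(111), np.int64(201)), (np.int64(372), np.int64(111), np.int64(207)), (np.int64(378), np.int64(110), np.int64(210)), (np.int64(384), np.int64(111), np.int64(212)), (np.int64(390), np.int64(111), np.int64(213)), (np.int64(396), np.int64(113), np.int64(212)), (np.int64(402), np.int64(115), np.int64(210)), (np.int64(408), np.int64(116), np.int64(207)), (np.int64(414), np.int64(117), np.int64(205)), (np.int64(420), np.int64(117), np.int64(200)), (np.int64(426), np.int64(117), np.int64(198)), (np.int64(432), np.int64(117), np.int64(196)), (np.int64(438), np.int64(117), np.int64(193)), (np.int64(444), np.int64(117), np.int64(190)), (np.int64(450), np.int64(116), np.int64(187)), (np.int64(456), np.int64(116), np.int64(184)), (np.int64(462), np.int64(116), np.int64(184)), (np.int64(468), np.int64(117), np.int64(185)), (np.int64(474), np.int64(118), np.int64(187)), (np.int64(480), np.int64(119), np.int64(190)), (np.int64(486), np.int64(119), np.int64(196)), (np.int64(492), np.int64(120), np.int64(199)), (np.int64(498), np
[... 453 characters left out ...]
2 -0.1391
[476 137  15  18 205] 0.6272 -0.1014
[116 146  13  14 144] 0.6236 0.0791
[581 268  29  40 400] 0.5567 -0.1566
[611 278   9  23 123] 0.5542 -0.1675
[127 316  14  15 163] 0.5385 0.0733
[574 447  15  15 179] 0.473 -0.1506
[499 450  16  16 177] 0.4708 -0.1134
[141 485  14  14 148] 0.4543 0.0664
d [5.84278102e-01 3.04454376e-04] (array([0.58790091, 0.00250396]), np.float64(58.75784829329084), 180, np.float64(0.06944542428930132))
c [0.5587896  0.00817035] (array([0.55151668, 0.00972553]), np.float64(9.974035321846088), 185, np.float64(0.07380473531589889))
e [ 0.58224224 -0.05075651] (array([ 0.58249988, -0.05021475]), np.float64(4.620054278835663), 173, np.float64(0.07147199053529647))
```

```bash
cat > rob.py <<'E'
from rig import *
from meas import *
O=np.array([.5468,-.0600]);YAW=np.radians(4.15)
def J(x,y,z):   # jig mm -> world, z world in m
    c,s=np.cos(YAW),np.sin(YAW);return np.array([O[0]+(c*x-s*y)/1e3,O[1]+(s*x+c*y)/1e3,z])
def Jinv(p):
    c,s=np.cos(YAW),np.sin(YAW);d=(np.asarray(p)[:2]-O)*1e3;return np.array([c*d[0]+s*d[1],-s*d[0]+c*d[1]])
def att(psi):
    c,s=np.cos(psi),np.sin(psi);return np.array([[-s,c,0],[c,s,0],[0,0,-1.]])
A=(np.array([.5530,.3370]),np.radians(47.));B=(np.array([.4395,.2870]),np.radians(34.3))
def gpos(C,z):
    return np.r_[C[0]-.0305*np.array([np.cos(C[1]),np.sin(C[1])]),z]
def st(t=""):
    s=sense();print(t,round(s["time_s"],2),"jig",Jinv(s["position"]).round(1),"z",round(s["position"][2],4),"F",np.round(s["wrist_force"],1),"gap",round(s["finger_gap"],4),"gf",np.round(s["gripper_force"],1))
    return s
E
python3 - <<'E'
from rob import *
c=dict(np.load("pics/top0.npz"));W=world(c["d"],c)
m=(W[...,2]>.078)&(W[...,2]<.11)&(abs(W[...,0]-.55)<.08)&(abs(W[...,1]+.24)<.06);v,u=np.nonzero(m)
k=ray(np.c_[u,v],.094,c).mean(0);print("knob",k,len(u),Jinv(k),"pivot",Jinv([.5555,-.1596]))
for n,p,a in(("B",gpos(B,.036),att(B[1])),("Bup",gpos(B,.14),att(B[1])),("A",gpos(A,.036),att(A[1])),("Aup",gpos(A,.14),att(A[1])),
  ("bn",J(-106.5,65,.048),att(YAW)),("bnup",J(-106.5,65,.14),att(YAW)),("fn",J(-68.5,4.4,.048),att(YAW)),("k0",J(0,-190,.08),att(YAW)),("k90",J(-90,-100,.08),att(YAW+np.pi/2)),("k90b",J(-90,-100,.08),att(YAW-np.pi/2)),("via",[.47,-.1,.25],att(0))):
    q=inverse_kinematics(p,a);print(n,np.round(p,3),None if q is None else np.round(q,2))
E
```

```text
knob [ 0.54493193 -0.24577255] 47 [ -15.30713006 -185.1502683 ] pivot [  1.469351   -99.96845006]
B [0.414 0.27  0.036] [-0.15  0.59 -0.65  2.1   0.6   0.63 -0.62]
Bup [0.414 0.27  0.14 ] [ 0.07  0.48 -0.92  2.03  0.51  0.87 -0.54]
A [0.532 0.315 0.036] [ 0.07  0.91 -1.02  1.8   0.93  1.   -0.52]
Aup [0.532 0.315 0.14 ] [ 0.11  0.77 -1.09  1.74  0.75  1.11 -0.4 ]
bn [ 0.436 -0.003  0.048] [ 0.38  0.48 -0.57  2.23  0.49  0.55 -0.49]
bnup [ 0.436 -0.003  0.14 ] [ 0.56  0.33 -0.76  2.16  0.33  0.76 -0.34]
fn [ 0.478 -0.061  0.048] [ 0.45  0.52 -0.51  2.13  0.44  0.59 -0.31]
k0 [ 0.561 -0.25   0.08 ] [ 0.69  0.61 -0.46  1.81  0.37  0.8   0.11]
k90 [ 0.464 -0.166  0.08 ] [ 0.82  0.52 -0.7   2.09  0.51  0.71  1.42]
k90b [ 0.464 -0.166  0.08 ] [ 0.46  0.43 -0.24  2.1   0.17  0.62 -1.4 ]
via [ 0.47 -0.1   0.25] [ 0.67  0.21 -0.62  1.96  0.14  1.01 -0.02]
```

Run:
```python
from rob import *
movep([.47,-.1,.22],att(0));st("via")
command_gripper(.032,30)
movep(gpos(B,.13),att(B[1]));st("above")
move_l(gpos(B,.037),feed=.12,until_force=8);st("down")
command_gripper(0,30);st("grip")
p=sense()["position"];move_l([p[0],p[1],.13],feed=.15);st("lift")
p,d=camera("scene");cv2.imwrite("pics/s1.png",p[120:300,100:400,::-1].repeat(2,0).repeat(2,1))
```

```text
via 2.23 jig [-79.5 -35.7] z 0.22 F [-0.3 -0.1  0.3] gap 0.0855 gf 0.0
above 4.22 jig [-107.4  337.1] z 0.13 F [-0.4  0.7 -0.3] gap 0.0321 gf 0.0
down 5.15 jig [-107.9  338.9] z 0.0375 F [ 0.6 -0.2  0.7] gap 0.0322 gf 0.0
grip 5.47 jig [-107.7  338.9] z 0.0378 F [-0.7  0.8  5.9] gap 0.0083 gf 32.8
lift 6.24 jig [-108.2  338.2] z 0.1292 F [-0.6  0.5 -0.7] gap 0.0086 gf 32.1
```

View pics/s1.png

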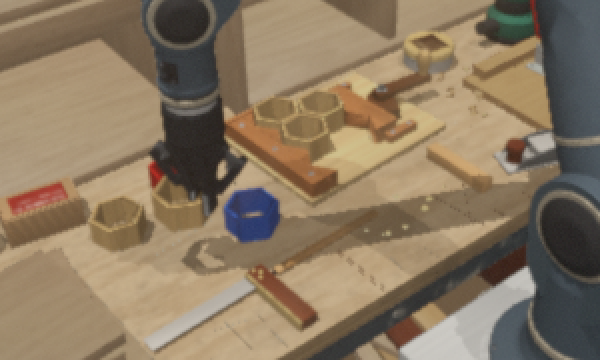

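Run:
```python
from rob import *
a=att(YAW)
movep(J(-106.5,64,.14),a);st("above")
move_l(J(-106.5,64,.065),feed=.12);st("low")
print(move_l(J(-106.5,64,.0465),feed=.03,until_force=4));s=st("down")
z=s["position"][2]+.0005
print(move_l(J(-106.5,64,z),feed=.03))
print(move_l(J(-102,64,z),feed=.03,until_force=5));s=st("+x")
x=Jinv(s["position"])[0]
print(move_l(J(x,79,z),feed=.03,until_force=8));s=st("+y")
y=Jinv(s["position"])[1]
print(move_l(J(x+6,y,z),feed=.02,until_force=8));s=st("+x2")
p,d=camera("top");c=camera_params("top");np.savez("pics/top1.npz",p=p,d=d,**c)
o=rectify(p,.054,c,.40,.70,-.24,.14,.0005);cv2.imwrite("pics/o1.png",o[:,:,::-1])
```

```text
above 7.36 jig [-106.2   65.4] z 0.14 F [-0.1 -0.2 -0.6] gap 0.0085 gf 32.1
low 8.13 jig [-106.    64.6] z 0.0653 F [0.2 0.1 0.2] gap 0.0087 gf 32.1
True
down 8.66 jig [-106.5   63.8] z 0.0493 F [ 0.9 -0.9  1.8] gap 0.0089 gf 32.9
False
False
+x 9.21 jig [-101.7   64. ] z 0.0498 F [-0.2  0.5 -1. ] gap 0.0088 gf 32.6
True
+y 9.7 jig [-101.4   77. ] z 0.0497 F [ 0.8 -1.   0.3] gap 0.0084 gf 32.6
False
+x2 10.17 jig [-96.2  77. ] z 0.0495 F [-2.2 -0.8 -1.1] gap 0.0088 gf 32.6
```

View pics/o1.png

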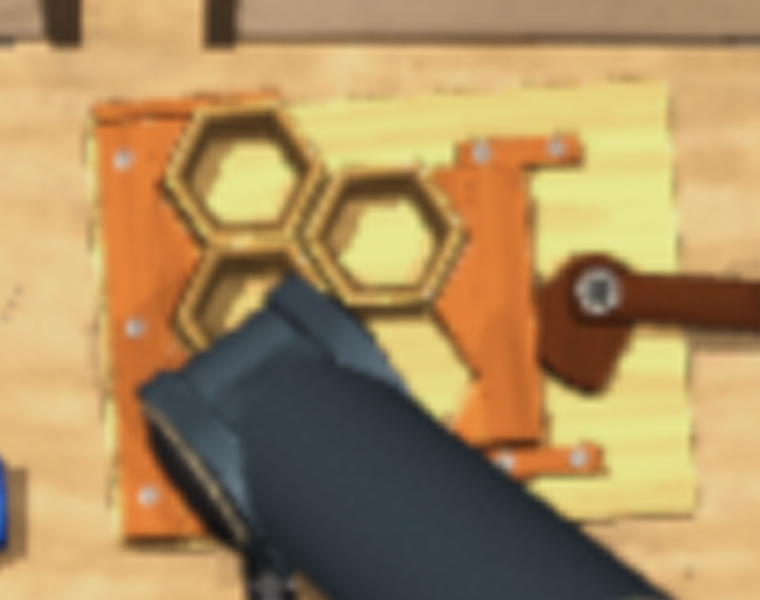

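Run:
```python
from rob import *
z=.0497
for x in(-96.5,-98.5,-100.5,-99.5):
    move_l(J(x,75.5,z),feed=.03)
    r=move_l(J(x,83,z),feed=.015,until_force=9);s=st((x,r))
```

```text
(-96.5, True) 10.88 jig [-97.6  78.2] z 0.0495 F [-1.3 -2.   5.4] gap 0.0086 gf 33.5
(-98.5, True) 11.53 jig [-98.4  78.8] z 0.0498 F [-0.5 -0.2  4.6] gap 0.0085 gf 33.3
(-100.5, True) 12.18 jig [-99.8  78. ] z 0.0499 F [-0.9 -1.   3.9] gap 0.0085 gf 33.2
(-99.5, True) 12.84 jig [-98.9  78.6] z 0.05 F [-0.1 -0.7  4.2] gap 0.0082 gf 33.3
```

```bash
sed -i 's/O=np.array.*;Y/O=np.array([.5487,-.0599]);Y/' rob.py
python3 - <<'E'
from rob import *
z=.0500
move_l(J(-100.6,78.5,z),feed=.02);st("pre")
command_gripper(.022);st("open")
move_l(J(-100.6,78.5,.13),feed=.15)
command_gripper(.032)
movep(gpos(A,.13),att(A[1]));st("aboveA")
p,d=camera("top");c=camera_params("top");np.savez("pics/top2.npz",p=p,d=d,**c)
move_l(gpos(A,.037),feed=.12,until_force=8);st("down")
command_gripper(0,30);st("grip")
p=sense()["position"];move_l([p[0],p[1],.13],feed=.15);st("lift")
p=c["p"] if "p" in c else dict(np.load("pics/top2.npz"))["p"]
o=rectify(p,.054,c,.40,.70,-.24,.14,.0005)
for x,y in((-70,75),(0,75),(70,75),(-35,14.4),(35,14.4)):
    t=np.radians(30+60*np.arange(6))
    P=np.array([J(x+40.4*np.cos(q),y+40.4*np.sin(q),0)[:2] for q in t])
    cv2.polylines(o,[np.c_[(.14-P[:,1])/.0005,(.70-P[:,0])/.0005].astype(np.int32)],True,(0,0,255))
cv2.imwrite("pics/o2.png",o[:,:,::-1])
E
```

```text
pre 13.09 jig [-100.8   78.5] z 0.0499 F [-1.3 -0.3  3.9] gap 0.0085 gf 33.3
open 13.38 jig [-101.    78.3] z 0.0497 F [ 0.9  0.2 -0.2] gap 0.022 gf 0.0
aboveA 15.53 jig [ 11.  372.7] z 0.1296 F [ 0.3 -0.8  0.1] gap 0.0318 gf 0.0
down 16.5 jig [ 11.  375.4] z 0.0377 F [0.4 0.2 0.7] gap 0.032 gf 0.0
grip 16.82 jig [ 11.2 375.2] z 0.038 F [-0.2 -0.1  4.1] gap 0.0085 gf 32.8
lift 17.59 jig [ 10.7 374.4] z 0.129 F [-0.3  0.1 -1.7] gap 0.0085 gf 32.0
```

View pics/o2.png

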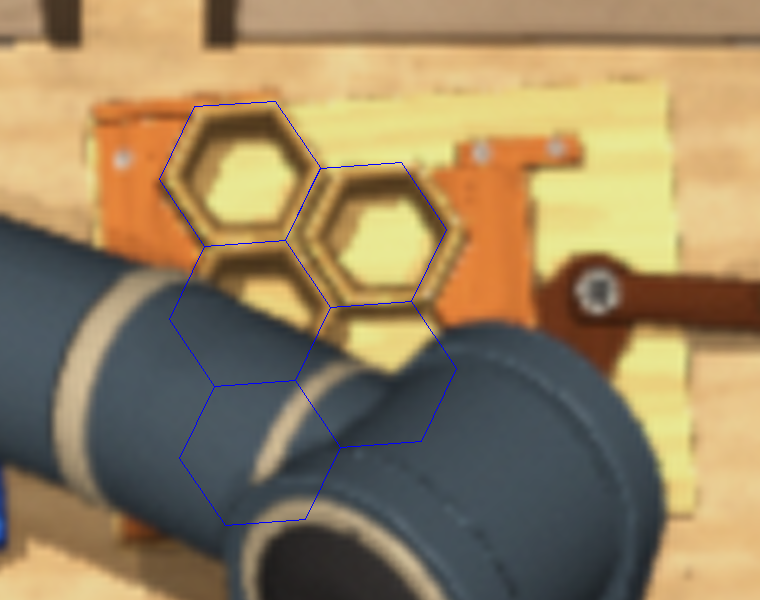

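Run:
```python
from rob import *
a=att(YAW);x,y=-68.5,6.5
movep(J(x,y,.14),a);st("above")
move_l(J(x,y,.072),feed=.12)
print(move_l(J(x,y,.0465),feed=.03,until_force=4));s=st("down")
p,d=camera("scene");cv2.imwrite("pics/s3.png",cv2.resize(p[130:250,210:350,::-1],None,fx=5,fy=5,interpolation=cv2.INTER_CUBIC))
```

```text
above 19.0 jig [-67.8   7.8] z 0.1402 F [ 1.1 -0.2 -1.2] gap 0.0084 gf 32.1
True
down 20.42 jig [-68.7   6.5] z 0.0497 F [-0.3 -0.1  2.8] gap 0.0087 gf 33.0
```

View pics/s3.png

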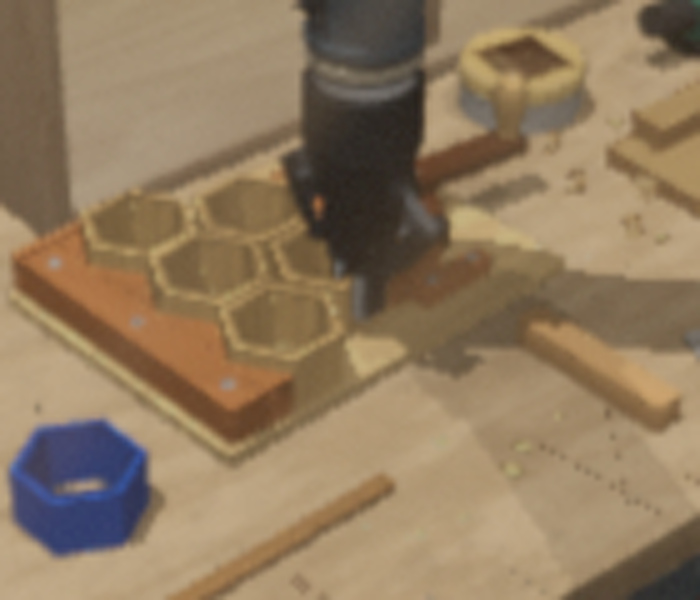

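Run:
```python
from rob import *
command_gripper(.022);st("open")
s=sense();q=s["position"];move_l([q[0],q[1],.14],feed=.15)
command_gripper(.036)
kn=lambda th,z:J(-90*np.sin(th),-100-90*np.cos(th),z)
th=.19
movep(kn(th,.15),att(YAW-th));st("above knob")
p,d=camera("scene");c=camera_params("scene");np.savez("pics/sc4.npz",p=p,d=d,**c)
a=cv2.resize(p[130:250,210:350,::-1],None,fx=3,fy=4,interpolation=cv2.INTER_CUBIC)
p,d=camera("top");c=camera_params("top");np.savez("pics/top4.npz",p=p,d=d,**c)
o=np.ascontiguousarray(rectify(p,.054,c,.42,.68,-.26,.12,.001)[:,:,::-1])
cv2.imwrite("pics/o4.png",np.vstack([cv2.resize(a,(380,340)),o]))
```

```text
open 20.75 jig [-69.7   6.3] z 0.0493 F [ 0.  -0.3 -0.4] gap 0.0222 gf 0.0
above knob 22.62 jig [ -17.  -185.8] z 0.1498 F [ 0.7  0.5 -0.9] gap 0.0359 gf 0.0
```

View pics/o4.png

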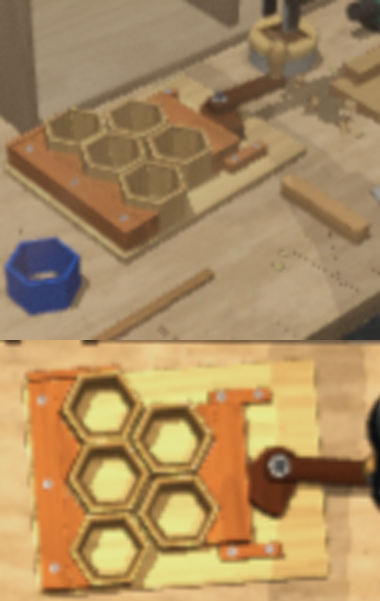

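Run:
```python
from rob import *
kn=lambda th,z:J(-90*np.sin(th),-100-90*np.cos(th),z)
command_gripper(.044)
th=.17
move_l(kn(th,.15),att(YAW-th),feed=.15)
print("hit" if move_l(kn(th,.081),feed=.12,until_force=6) else "ok");st("low")
for th in np.linspace(.30,1.50,9):
    move_l(kn(th,.081),att(YAW-th),feed=.08);s=st(round(th,2))
    if np.linalg.norm(s["wrist_force"])>60: print("STOP");break
```

```text
ok
low 23.94 jig [ -14.7 -188.7] z 0.0814 F [-0.3 -1.1  0.5] gap 0.0436 gf 0.0
0.3 24.24 jig [ -26.1 -186.3] z 0.0821 F [ 1.   0.  -0.1] gap 0.0442 gf 0.0
0.45 24.56 jig [ -38.7 -181.3] z 0.0816 F [ 0.5 -0.3  0.5] gap 0.0435 gf 0.3
0.6 24.88 jig [ -50.7 -174.3] z 0.0811 F [ 0.2 -0.6 -0.5] gap 0.044 gf 0.2
0.75 25.19 jig [ -61.5 -165.7] z 0.0808 F [-0.1  0.   0.2] gap 0.0441 gf 0.0
0.9 25.51 jig [ -70.6 -155.7] z 0.0808 F [-0.3  0.3 -0.4] gap 0.044 gf 0.0
1.05 25.82 jig [ -78.1 -144.6] z 0.0809 F [0.  0.5 0.6] gap 0.0445 gf 0.0
1.2 26.14 jig [ -83.8 -132.5] z 0.0809 F [ 0.6 -0.1 -0.8] gap 0.0439 gf 0.0
1.35 26.46 jig [ -87.7 -119.6] z 0.0809 F [-0.2 -0.5  0.1] gap 0.0442 gf 0.0
1.5 26.77 jig [ -89.7 -106.3] z 0.0809 F [-0.4 -1.   0.5] gap 0.0435 gf 0.0
```

Run:
```python
from rob import *
p,d=camera("scene");c=camera_params("scene")
a=cv2.resize(p[110:260,200:390,::-1],None,fx=4,fy=4,interpolation=cv2.INTER_CUBIC);cv2.imwrite("pics/s5.png",a)
```

```text
(no output)
```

View pics/s5.png

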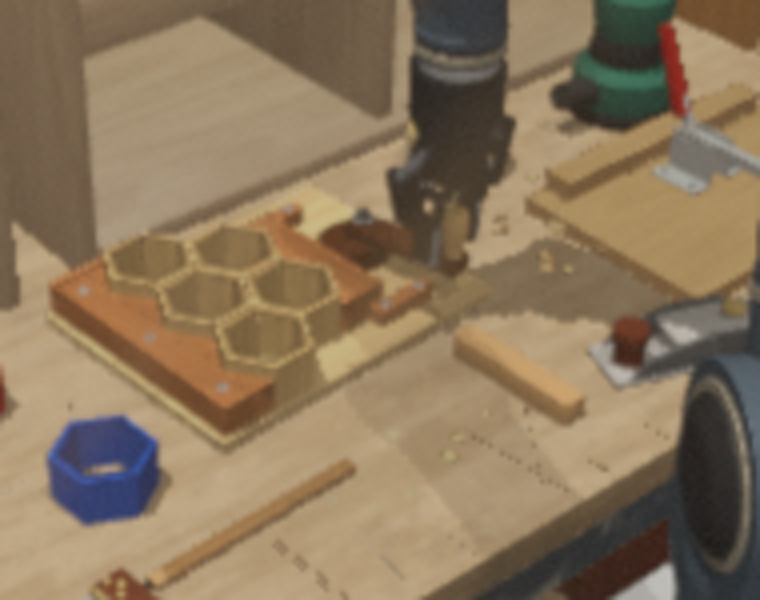

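Run:
```python
from rob import *
kn=lambda th,z:J(-90*np.sin(th),-100-90*np.cos(th),z)
for th in (1.58,1.66,1.74,1.82):
    r=move_l(kn(th,.081),att(YAW-min(th,1.6)),feed=.04,until_force=35);s=st((th,r))
    if r: break
p,d=camera("scene");c=camera_params("scene");np.savez("pics/sc6.npz",p=p,d=d,**c)
W=world(d,c);t=sense()["position"]
m=(W[...,2]>.088)&(W[...,2]<.1)&(np.hypot(W[...,0]-t[0],W[...,1]-t[1])<.04)
print(m.sum(),Jinv(np.median(W[m],0)) if m.sum() else "")
```

```text
(1.58, False) 27.16 jig [-89.9 -99.6] z 0.081 F [ 0.3 -2.6 -0.6] gap 0.0438 gf 0.9
(1.66, False) 27.49 jig [-90.5 -92.3] z 0.0809 F [-1.9 -2.3  0.6] gap 0.0442 gf 1.6
(1.74, False) 27.82 jig [-90.4 -89.1] z 0.0808 F [ -3.2 -12.5  -0.8] gap 0.0442 gf 6.3
(1.82, False) 28.16 jig [-90.2 -88.5] z 0.0808 F [ -3.9 -28.   -3. ] gap 0.0441 gf 13.8
57 [-97.06703201 -99.02569618]
```

Run:
```python
from rob import *
a=att(YAW-1.6)
move_l(J(-90,-98,.081),a,feed=.05);st("back")
move_l(J(-90,-98,.16),a,feed=.12);
movep([.42,-.40,.25],att(-.6));st("away")
p,d=camera("top");c=camera_params("top")
o=rectify(p,.054,c,.40,.70,-.24,.14,.0005)
for x,y in((-70,75),(0,75),(70,75),(-35,14.4),(35,14.4)):
    t=np.radians(30+60*np.arange(6))
    P=np.array([J(x+40.4*np.cos(q),y+40.4*np.sin(q),0)[:2] for q in t])
    cv2.polylines(o,[np.c_[(.14-P[:,1])/.0005,(.70-P[:,0])/.0005].astype(np.int32)],True,(0,0,255))
cv2.imwrite("pics/o7.png",o[:,:,::-1])
W=world(d,c);k=(W[...,2]>.078)&(W[...,2]<.11)&(abs(W[...,0]-.46)<.06)&(abs(W[...,1]+.166)<.06)
v,u=np.nonzero(k);print("knob",Jinv(ray(np.c_[u,v],.094,c).mean(0)) if len(u) else None)
```

```text
back 28.77 jig [-89.5 -96.9] z 0.0811 F [ 0.3  0.3 -0.3] gap 0.0441 gf 0.0
away 30.8 jig [-152.6 -328.8] z 0.2492 F [ 0.7  0.2 -0.5] gap 0.0438 gf 0.0
knob [-93.1679198  -96.95418943]
```

View pics/o7.png

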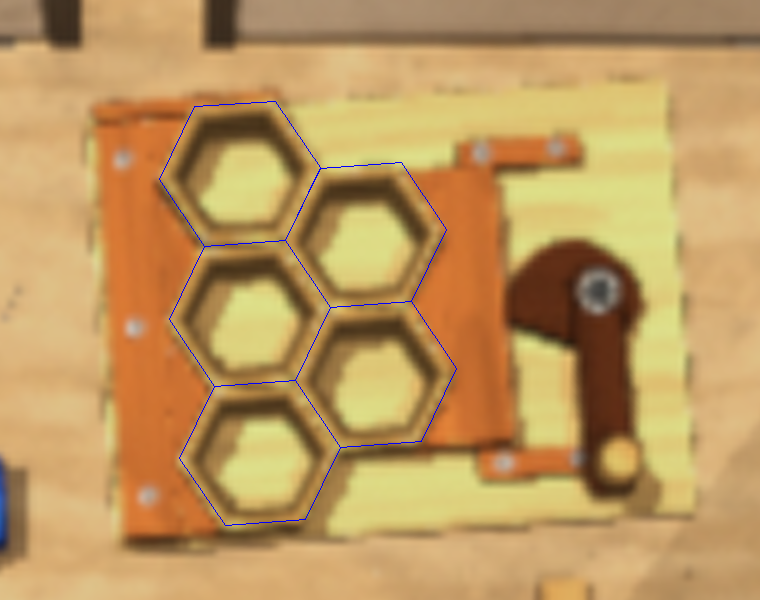

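The overhead view shows the lever pointing to jig -x, with its knob at (618,458). All five cells match the outlines of their final places with no gaps, so I'm handing the job in.

```bash
python3 -c "
from rig import *
print(finish_job())"
```

```text
the job is handed in; nothing more can be done
None
```

The job is handed in: both loose cells are in their places, the cam lever is at its stop, and the last overhead picture shows all five cells packed with no visible gaps; the hand-in returned no verdict.

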